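# Shift the gearbox trainer into third

## Task

On the gearshift trainer, put the lever into third gear: from wherever it stands in the left-hand slot bring it to the middle crossing, push it across to the right, then push it forward, away from the robot, fully home into the slot marked with three red dots. Only push the knob with your fingertips or the outside of the fingers: do not pinch it or force it, and do not disturb the exhibits around it. Leave the lever standing in third and come clear of it.

Things in the scene. Friction and masses are not known exactly. Their poses are not given: they have to be found in the camera images.
- trainer: Fixed green box 200 x 160 x 120 mm tall, foot 230 x 190 mm, aluminium top plate with an H gate. Origin: centre of the underside; x forward (away from the robot, along the slots), y left, z up. Slots 14 mm left and right of centre, joined by a crossing along y at the centre. Dots: first 1 black (front left), second 2 (rear left), third 3 red (front right), fourth 4 (rear right).
- gearstick: The lever: a 12 mm round steel rod with a red knob. It pivots about a point 30 mm above the table at the trainer's centre (its origin); z points along the lever to the knob. It leans up to 0.29 rad forward or back and 0.165 rad left or right, and stays where it is left; moving it takes about 2 N at the knob.
- knob (a point): Centre of the red knob, 200 mm from the pivot along the lever, so about 230 mm above the table. The knob is an upright cylinder 36 mm across and 46 mm tall, slightly tapered at both ends.
- shift (a joint): Forward/back lean of the lever, rad: +0.29 fully forward (about 57 mm at the knob), 0 the crossing, -0.29 fully back. It starts anywhere in the left-hand slot. Near 0 (within 0.035 rad, or 7 mm at the knob) it passes freely across; the ribs between the slots have round noses.
- across (a joint): Sideways lean of the lever, rad: -0.165 the left-hand slot (where it starts), +0.165 the right-hand slot (33 mm either side at the knob).
- binoculars: Loose binoculars lying flat, 130 x 118 x 50 mm. Origin: centre of the underside.
- mug: Loose white mug, 76 mm across, 80 mm tall. Origin: centre of the underside.
- gearwheel: Loose steel gearwheel lying flat, 96 mm across, 30 mm tall. Origin: centre of the underside.
- compass: Loose brass pocket compass, 60 mm across, 16 mm tall. Origin: centre of the underside.
- torch: Loose khaki box torch standing upright, 52 x 75 x 120 mm tall. Origin: centre of the underside.
- flask: Loose green flask standing upright, 72 mm across, 160 mm tall. Origin: centre of the underside.
- wrench: Loose wrench lying beside the trainer, under 20 mm tall. Origin on its underside.

How it is judged:
By the outcome, as a careful person would: the job done as asked, in the order asked, and still so for the second after the job is handed in, with the robot touching nothing.
It also fails if it takes over 61 s, if anything falls off the work surface, if the arm or the gripper's body presses on something with over 40 N, if the wrist force passes 120 N, or if a joint passes its speed limit or range.

## Robot

A 7-joint arm with a two-finger parallel gripper is mounted at the origin on the work surface. World frame = base frame: x ahead of the robot, y to its left, z up, the work surface at z = 0. Lengths are in mm, angles in rad, forces in N, time in s.
With the tool pointing down it reaches from about 425 to 925 mm from the base axis. Payload 6.8 kg.
Tool frame: the origin (TCP) lies at the very end of the fingers, on their centre line; the grasp point (between the pads) lies 19 mm behind it; z points along the fingers, y is the line along which they close (so a half turn about z gives the same grasp; the last joint's range is limited). The gripper opens to 88 mm and grips with 3 to 60 N. Pads are 20 mm wide; open, the fingers measure 115 mm over their backs; the gripper's body (75 mm by 178 mm) begins 61 mm behind the grasp point.
Start: joints at [1.211, 0.477, 0.022, 1.555, -0.011, 1.109, -0.083], TCP at [168.183, -653.729, 222.664] pointing down, gripper open.
Joint ranges: [-2.96, 2.96], [-0.34, 2.1], [-1.41, 1.46], [0.24, 2.44], [-1.37, 4.51], [0.17, 1.92], [-2.96, 2.96]. Speed limits (rad/s): [2.39, 2.39, 3.14, 3.14, 3.14, 3.14, 3.14].

## Interface

Orientations are given as [roll, pitch, yaw] about the fixed x, y, z axes, in that order (R = Rz(yaw) Ry(pitch) Rx(roll)).
In Python, from cell import get_state, snapshot, camera_info, sign_off gives the robot as it stands. The module is installed in compiled form; this text tells all that it offers.
- The arm moves only by the tool play_rows, never from a script. Its argument "steps" is a list of rows, each a list of 4 numbers: the shift along the tool's x, y, z in units of 0.025 m (1.0 is 0.025 m), then the turn about the tool's z in units of 0.1 rad (1.0 is 0.1 rad). A call has 1 to 20 rows; each row shifts and turns the commanded pose from where the row before left it, along the tool's axes as they then stand; what a row does not reach is not made up. A row lasts 1/12 s, in which the tool goes at most 41.7 mm and 7.16 degrees, less where a joint would pass 70% of its speed; a pose out of reach is approached as far as the arm can. A call with a number of a shift or a turn outside -1 to 1 is refused whole. A call with a gripper value outside its range is refused whole. "fingers" is the opening, from -1 (shut) to 1 (fully open), so that 0 is half open, set as the call begins (left out, the last holds). The fingers move at their own pace and stop on an object; "force" is the grip in N (left out, the last holds). Time passes only in rows, so rows that do not move let the fingers close. It gives the time, the measured TCP pose, the force, the opening and the grip force at its end, in the units of the state.
- get_state(): the state, without advancing time (a new reading comes with each control period).
- snapshot(name): name is "side" or "top"; returns the picture (400x640x3 uint8, red, green, blue); there is no depth.
- camera_info(name): a dict with "intrinsics" (3x3 intrinsics, pixels), "R" (3x3) and "t" (3): a world point X has camera coordinates R X + t. Camera axes: x right, y down, z forward; pixel columns grow to the right and rows downward; lengths in mm; the calibration is good to about 2 mm. A picture is of the moment at which its call begins. camera_info takes no time and is no camera call.
- sign_off(): hands the job in; it is judged then, once.
The state is a dict: "t": time; "qpos": joint angles; "dq": joint speeds; "joint_torque": joint torques, N m; "tool_pos": TCP position; "eef_rot": TCP orientation; "contact_force": force on the tool from outside, world axes, zero at the start; "ft_torque": the same for the moment, N m; "gripper_width": finger opening in mm; "gripper_force": force on a finger pad.
Only numpy, scipy, OpenCV 4.12 (cv2) and the standard library are available. Lean on these libraries where they do the work, as an engineer would, in place of code of your own. Each camera call takes 0.05 s, during which the arm holds its last target. There are 200 camera calls.

## Working session

There is one attempt and no reset: what is moved stays moved. The work goes in short steps, Python scripts to look and compute and a tool call to move; the robot and the scene stay as the last step left them, time stands still between calls to the robot, and variables do not carry over. Pictures are saved under pics/ and viewed, at most 10 in all, crops included, and the job is handed in when it is done.

Besides the shell and the picture viewer there is one more tool, called after ">>>" as name([rows], argument=value, ...), one row to a line, values as JSON. play_rows: Moves the arm, as the interface text tells. Shifts and turns lie within -1 to 1; 1 stands for 0.025 m of shift or 0.1 rad of turn. Its arguments: {"type":"object","properties":{"steps":{"type":"array","items":{"type":"array","items":{"type":"number","minimum":-1,"maximum":1}}},"fingers":{"type":"number"},"force":{"type":"number"}},"required":["steps"]}

```bash
mkdir -p pics
python3 - <<'E'
from cell import *
import cv2
s=get_state();print(s['t'],s['tool_pos'],s['eef_rot'],s['gripper_width'])
for n in('side','top'):
    cv2.imwrite(f'pics/{n}0.png',snapshot(n)[:,:,::-1]);c=camera_info(n);print(n,c)
E
```

```text
0.0 [ 167.98834675 -653.11842707  221.68818007] [-3.13973828e+00  1.65589386e-04  2.51874419e-01] 87.98633883886578
side {'intrinsics': array([[365.79643115,   0.        , 317.10440387],
       [  0.        , 365.79643115, 200.31625815],
       [  0.        ,   0.        ,   1.        ]]), 'R': array([[-0.70866392, -0.70525688, -0.02020356],
       [-0.37564372,  0.40138826, -0.83533182],
       [ 0.59723298, -0.58438019, -0.5493747 ]]), 't': array([408.38809385, 335.66409566, 604.70229682])}
top {'intrinsics': array([[508.62414312,   0.        , 312.31347896],
       [  0.        , 508.62414312, 202.91346467],
       [  0.        ,   0.        ,   1.        ]]), 'R': array([[ 0.01933883, -0.99979939, -0.00521429],
       [-0.97020855, -0.01750624, -0.24163795],
       [ 0.24149819,  0.00973194, -0.97035247]]), 't': array([ -10.12209902,  628.08642911, 1343.31575171])}
```

View pics/side0.png

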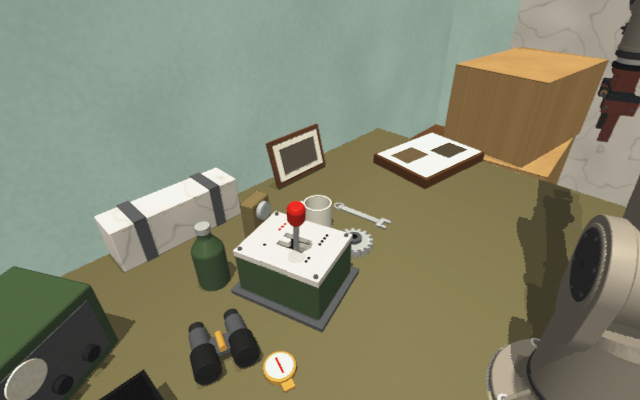

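View pics/top0.png

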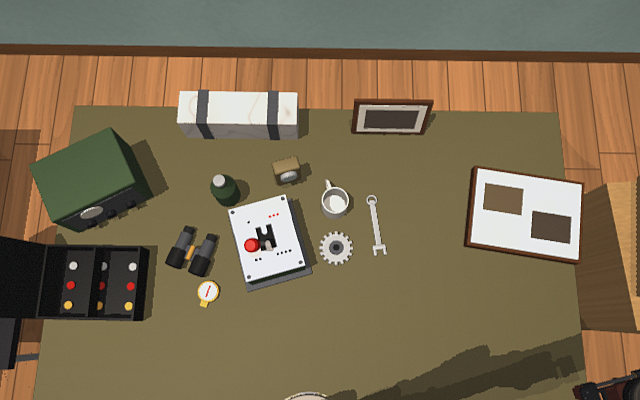

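```bash
cat > h.py <<'E'
import numpy as np,cv2
from cell import *
def ray(n,p):
    c=camera_info(n);R,t=c['R'],c['t'];d=R.T@np.linalg.solve(c['intrinsics'],[p[0],p[1],1.]);return -R.T@t,d
def onz(n,p,z):
    o,d=ray(n,p);return o+d*(z-o[2])/d[2]
def tri(ps):
    A=0;b=0
    for n,p in ps:
        o,d=ray(n,p);d=d/np.linalg.norm(d);P=np.eye(3)-np.outer(d,d);A=A+P;b=b+P@o
    return np.linalg.solve(A,b)
def red(im,box):
    h=cv2.cvtColor(im,cv2.COLOR_RGB2HSV);m=((h[...,0]<8)|(h[...,0]>172))&(h[...,1]>150)&(h[...,2]>80)
    k=np.zeros_like(m);k[box[1]:box[3],box[0]:box[2]]=1;m=(m&k).astype(np.uint8)
    n,l,s,c=cv2.connectedComponentsWithStats(m)
    i=1+s[1:,4].argmax();return s[i],s[i,:2]+(s[i,2:4]-1)/2
def knob():
    a=red(snapshot('top'),(200,180,320,290));b=red(snapshot('side'),(230,160,370,270))
    print(a,b);return tri([('top',a[1]),('side',b[1])])
E
python3 - <<'E'
from h import *
np.set_printoptions(precision=1,suppress=True)
k=knob();print('knob',k)
im=snapshot('top');h=cv2.cvtColor(im,cv2.COLOR_RGB2HSV)
m=((h[...,1]<40)&(h[...,2]>170)).astype(np.uint8);m[:, :215]=0;m[:,312:]=0;m[:190]=0;m[300:]=0
c=max(cv2.findContours(m,0,2)[0],key=cv2.contourArea)
P=np.array([onz('top',p[0],120)[:2] for p in c],np.float32)
print('plate',cv2.minAreaRect(P)); print(cv2.boxPoints(cv2.minAreaRect(P)))
for n,p,z in [('flask',(219,182),160),('torch',(287,163),120),('mug',(335,198),80),('gear',(336,248),30),('bino',(192,250),40),('compass',(208,292),16)]:print(n,onz(n and 'top',p,z))
E
```

```text
(array([244, 239,  16,  13, 162], dtype=int32), array([251.5, 245. ])) (array([286, 201,  19,  26, 382], dtype=int32), array([295. , 213.5]))
knob [482.5 146.5 225.8]
plate ((522.3817749023438, 123.92695617675781), (201.2589569091797, 160.6150360107422), 17.001550674438477)
[[402.7 171.3]
 [449.6  17.7]
 [642.1  76.6]
 [595.1 230.1]]
flask [660.2 249.5 160. ]
torch [729.7  73.2 120. ]
mug [642.7 -61.5  80. ]
gear [509.9 -67.3  30. ]
bino [495.1 336.9  40. ]
compass [381.3 289.   16. ]
```

>>> play_rows([
  [0.88,-0.47,0,-0.45],
  [0.88,-0.47,0,0],
  [0.88,-0.47,0,0],
  [0.88,-0.47,0,0],
  [0.88,-0.47,0,0],
  [0.88,-0.47,0,0],
  [0.88,-0.47,0,0],
  [0.88,-0.47,0,0],
  [0.88,-0.47,0,0],
  [0.88,-0.47,0,0],
  [0.88,-0.47,0,0],
  [0.88,-0.47,0,0],
  [0.88,-0.47,0,0],
  [0.88,-0.47,0,0],
  [0.88,-0.47,0,0],
  [0.88,-0.47,0,0],
  [0.88,-0.47,0,0],
  [0.88,-0.47,0,0],
  [0.88,-0.47,0,0],
  [0.88,-0.47,0,0],
], fingers=-1)

```text
t: 1.92
tool_pos: [521.7, -300.2, 222.7]
eef_rot: [3.142, 0.0, 0.297]
contact_force: [-0.2, -0.7, -0.5]
gripper_width: 0.7
gripper_force: 0.0
```

```bash
cat >> h.py <<'E'
C=np.array([522.4,123.9]);Y=np.radians(17)
F=np.array([[np.cos(Y),np.sin(Y)],[-np.sin(Y),np.cos(Y)]])
def loc(p):return F@(np.array(p)[:2]-C)
def st():
    s=get_state();print('t',s['t'],'tcp loc',loc(s['tool_pos']).round(1),s['tool_pos'].round(1),s['eef_rot'].round(3),'w',s['gripper_width'],s['contact_force'].round(1))
E
python3 -c "from h import *;st()"
```

```text
t 1.9167 tcp loc [-124.7 -405.3] [ 521.7 -300.2  222.7] [3.142 0.    0.297] w 0.6798986719374792 [-0.2 -0.7 -0.5]
```

>>> play_rows([
  [0.09,-0.88,0.02,0],
  [0.09,-0.88,0.02,0],
  [0.09,-0.88,0.02,0],
  [0.09,-0.88,0.02,0],
  [0.09,-0.88,0.02,0],
  [0.09,-0.88,0.02,0],
  [0.09,-0.88,0.02,0],
  [0.09,-0.88,0.02,0],
  [0.09,-0.88,0.02,0],
  [0.09,-0.88,0.02,0],
  [0.09,-0.88,0.02,0],
  [0.09,-0.88,0.02,0],
  [0.09,-0.88,0.02,0],
  [0.09,-0.88,0.02,0],
  [0.09,-0.88,0.02,0],
  [0.09,-0.88,0.02,0],
  [0.09,-0.88,0.02,0],
  [0.09,-0.88,0.02,0],
  [0.09,-0.88,0.02,0],
  [0.09,-0.88,0.02,0],
])

```text
t: 3.58
tool_pos: [435.0, 133.7, 212.8]
eef_rot: [3.141, -0.0, 0.297]
contact_force: [0.0, -0.0, 0.1]
gripper_width: 0.6
gripper_force: 0.0
```

Run:
```python
from h import *
st();k=knob();print(k,loc(k))
cv2.imwrite('pics/side1.png',cv2.resize(snapshot('side')[130:330,180:440,::-1],None,fx=3,fy=3))
```

```text
t 3.5833 tcp loc [-80.7  35. ] [435.  133.7 212.8] [ 3.141 -0.     0.297] w 0.6453379608340852 [ 0.  -0.   0.1]
(array([277, 213,   1,   2,   2], dtype=int32), array([277. , 213.5])) (array([287, 213,  18,  14, 147], dtype=int32), array([295.5, 219.5]))
[572.50916516  86.09435361 137.30013044] [ 36.86633168 -50.80422149]
```

View pics/side1.png

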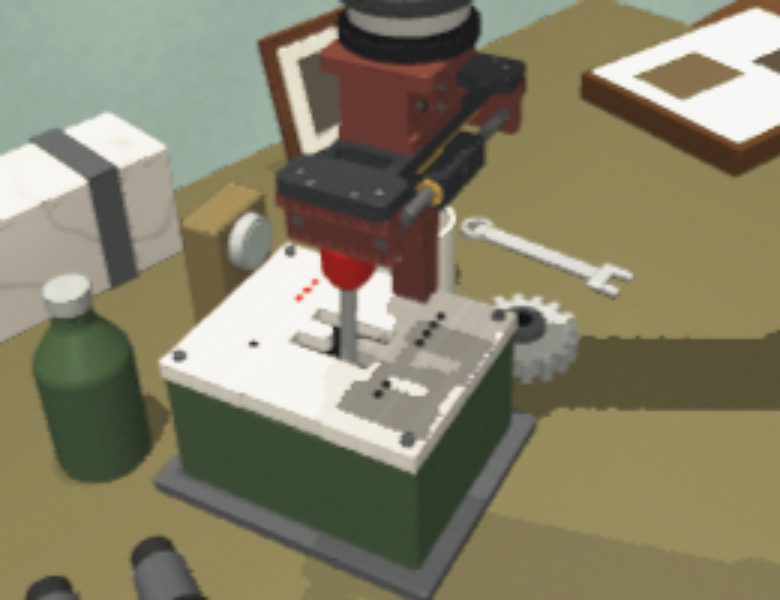

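>>> play_rows([
  [0.3,0.04,0,0],
  [0.3,0,0,0],
  [0.1,0,0,0],
  [0.1,0,0,0],
])

```text
t: 4.07
tool_pos: [455.6, 136.9, 212.5]
eef_rot: [-3.142, 0.001, 0.295]
contact_force: [-1.5, -0.4, 1.2]
gripper_width: 0.3
gripper_force: 0.9
```

>>> play_rows([
  [0.1,0,0,0],
  [0.1,0,0,0],
])

```text
t: 4.23
tool_pos: [459.4, 138.6, 212.5]
eef_rot: [3.141, 0.001, 0.296]
contact_force: [-2.0, -2.0, 2.2]
gripper_width: 0.2
gripper_force: 1.2
```

>>> play_rows([
  [0.1,0,0,0],
  [0.1,0,0,0],
])

```text
t: 4.4
tool_pos: [464.3, 140.4, 212.6]
eef_rot: [3.141, 0.001, 0.297]
contact_force: [-1.1, -0.7, 1.3]
gripper_width: 0.2
gripper_force: 1.0
```

>>> play_rows([
  [0.1,0,0,0],
  [0.1,0,0,0],
  [0.1,0,0,0],
  [0.1,0,0,0],
])

```text
t: 4.73
tool_pos: [474.1, 143.7, 212.7]
eef_rot: [-3.142, -0.0, 0.297]
contact_force: [-2.0, 0.7, 1.6]
gripper_width: 0.3
gripper_force: 1.0
```

Run:
```python
from h import *
st();print(red(snapshot('side'),(230,160,370,270)))
cv2.imwrite('pics/side2.png',cv2.resize(snapshot('side')[130:330,180:440,::-1],None,fx=3,fy=3))
```

```text
t 4.7333 tcp loc [-40.4  33.1] [474.1 143.7 212.7] [-3.142 -0.     0.297] w 0.3097692905491469 [-2.   0.7  1.6]
(array([278, 208,  15,  16, 163], dtype=int32), array([285. , 215.5]))
```

View pics/side2.png

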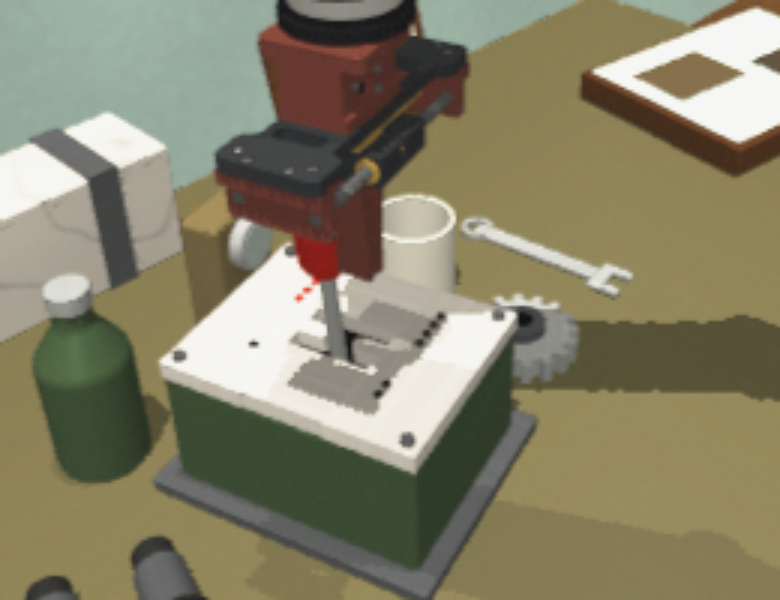

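>>> play_rows([
  [0.1,0,0,0],
  [0.1,0,0,0],
  [0.1,0,0,0],
  [0.1,0,0,0],
  [0.06,0,0,0],
  [0,0,0,0],
])

```text
t: 5.33
tool_pos: [485.2, 147.0, 212.6]
eef_rot: [-3.141, -0.0, 0.297]
contact_force: [-2.2, -0.3, 2.1]
gripper_width: 0.2
gripper_force: 0.8
```

Run:
```python
from h import *
st();print(red(snapshot('side'),(230,160,370,270)))
c=camera_info('side')
for x in(-31.6,-14,-10,-6,-3,0,3):
    p=np.append(F.T@[x,33]+C,225.8);q=c['R']@p+c['t'];print(x,(c['intrinsics']@q/q[2])[:2]+[-9,13])
```

```text
t 5.3333 tcp loc [-28.8  33. ] [485.2 147.  212.6] [-3.141 -0.     0.297] w 0.19399233036780986 [-2.2 -0.3  2.1]
(array([273, 206,  15,  16, 162], dtype=int32), array([280. , 213.5]))
-31.6 [286.02501472 226.41772646]
-14 [278.00834835 224.02865881]
-10 [276.20914177 223.49247257]
-6 [274.4182414  222.95876168]
-3 [273.08048253 222.56009267]
0 [271.7473396  222.16279927]
3 [270.41878875 221.76687437]
```

>>> play_rows([
  [0.09,0,0,0],
  [0,0,0,0],
  [-0.5,0,0,0],
  [-0.6,0,0,0],
  [0,-0.8,0,0],
  [0,-0.8,0,0],
  [0,-0.5,0,0],
  [0.7,0,0,0],
  [0.8,0,0,0],
  [0.65,0,0,0],
  [0,0,0,0],
])

```text
t: 6.3
tool_pos: [499.7, 206.3, 212.7]
eef_rot: [-3.141, -0.003, 0.296]
contact_force: [0.5, -0.2, 0.2]
gripper_width: 0.5
gripper_force: 0.0
```

```bash
python3 -c "from h import *;st()"
```

```text
t 6.3 tcp loc [ 2.4 85.4] [499.7 206.3 212.7] [-3.141e+00 -3.000e-03  2.960e-01] w 0.4651126888254003 [ 0.5 -0.2  0.2]
```

>>> play_rows([
  [-0.08,0.3,0,0],
  [0,0.3,0,0],
  [0,0.15,0,0],
  [0,0.12,0,0],
  [0,0.12,0,0],
  [0,0.12,0,0],
  [0,0.12,0,0],
])

```text
t: 6.88
tool_pos: [503.8, 175.9, 213.1]
eef_rot: [-3.141, -0.001, 0.297]
contact_force: [-0.9, 1.5, 2.2]
gripper_width: 0.4
gripper_force: 1.1
```

>>> play_rows([
  [0,0.12,0,0],
  [0,0.12,0,0],
  [0,0.12,0,0],
  [0,0.12,0,0],
  [0,0.12,0,0],
])

```text
t: 7.3
tool_pos: [508.4, 160.8, 212.7]
eef_rot: [3.142, -0.0, 0.297]
contact_force: [-0.6, 0.3, 2.6]
gripper_width: 0.2
gripper_force: 0.9
```

>>> play_rows([
  [0,0.12,0,0],
  [0,0.12,0,0],
  [0,0.12,0,0],
  [0,0.12,0,0],
  [0,0.12,0,0],
  [0,0.12,0,0],
  [0,0.12,0,0],
  [0,0.12,0,0],
  [0,0.12,0,0],
  [0,0.12,0,0],
])

```text
t: 8.13
tool_pos: [517.1, 132.1, 212.6]
eef_rot: [3.142, 0.0, 0.297]
contact_force: [-0.2, 0.3, 2.1]
gripper_width: 0.6
gripper_force: 0.7
```

>>> play_rows([
  [0,0.1,0,0],
  [0,0.1,0,0],
  [0,0.1,0,0],
  [0,0.04,0,0],
  [0,0,0,0],
])

```text
t: 8.55
tool_pos: [519.5, 123.8, 212.5]
eef_rot: [3.141, 0.0, 0.296]
contact_force: [-0.5, 1.4, 0.8]
gripper_width: 0.5
gripper_force: 0.5
```

```bash
python3 -c "from h import *;st()"
```

```text
t 8.55 tcp loc [-2.8  0.8] [519.5 123.8 212.5] [3.141 0.    0.296] w 0.4557710762834712 [-0.5  1.4  0.8]
```

>>> play_rows([
  [0,0.08,0,0],
  [0,0,0,0],
])

```text
t: 8.72
tool_pos: [520.1, 122.1, 212.5]
eef_rot: [3.142, 0.0, 0.297]
contact_force: [0.1, 1.6, 0.7]
gripper_width: 0.5
gripper_force: 0.6
```

>>> play_rows([
  [0,0.06,0,0],
  [0,0,0,0],
])

```text
t: 8.88
tool_pos: [520.5, 120.7, 212.5]
eef_rot: [3.142, 0.0, 0.297]
contact_force: [0.4, 1.4, -0.6]
gripper_width: 0.5
gripper_force: 0.6
```

>>> play_rows([
  [0,-0.5,0,0],
  [0,-0.3,0,0],
  [-0.7,0,0,0],
  [-0.8,0,0,0],
  [-0.6,0,0,0],
  [0,0.7,0,0],
  [0,0.7,0,0],
  [0,0.6,0,0],
  [0,0,0,0],
])

```text
t: 9.63
tool_pos: [479.8, 73.8, 212.7]
eef_rot: [3.14, 0.0, 0.293]
contact_force: [0.7, 0.9, 0.5]
gripper_width: 0.5
gripper_force: 0.0
```

Run:
```python
from h import *
st();print(red(snapshot('side'),(230,160,370,270)))
c=camera_info('side')
for x,y in[(-5,-33),(0,-33),(5,-33),(0,-25)]:
    p=np.append(F.T@[x,y]+C,227.3);q=c['R']@p+c['t'];print(x,y,(c['intrinsics']@q/q[2])[:2]+[-9,13])
cv2.imwrite('pics/side3.png',cv2.resize(snapshot('side')[130:330,180:440,::-1],None,fx=3,fy=3))
```

```text
t 9.6333 tcp loc [-55.4 -35.4] [479.8  73.8 212.7] [3.14  0.    0.293] w 0.5148099761737729 [0.7 0.9 0.5]
(array([290, 185,  17,  20, 274], dtype=int32), array([298. , 194.5]))
-5 -33 [291.35753139 205.5265096 ]
0 -33 [289.22861442 204.95256962]
5 -33 [287.1111263  204.38171078]
0 -25 [287.2251112  206.84426237]
```

View pics/side3.png

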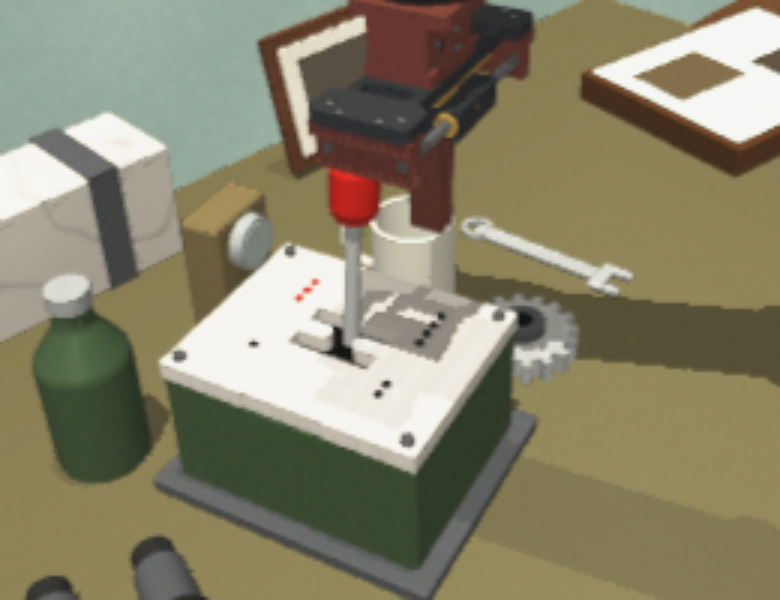

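>>> play_rows([
  [0.3,-0.06,0,0.03],
  [0.3,0,0,0],
  [0.15,0,0,0],
  [0.12,0,0,0],
  [0.12,0,0,0],
  [0.12,0,0,0],
  [0.12,0,0,0],
  [0.12,0,0,0],
  [0.12,0,0,0],
])

```text
t: 10.48
tool_pos: [513.8, 89.0, 212.7]
eef_rot: [3.142, 0.001, 0.294]
contact_force: [-2.2, 0.6, 1.6]
gripper_width: 0.8
gripper_force: 1.0
```

>>> play_rows([
  [0.12,0,0,0],
  [0.12,0,0,0],
  [0.12,0,0,0],
  [0.12,0,0,0],
  [0.12,0,0,0],
  [0.12,0,0,0],
  [0.12,0,0,0],
  [0.12,0,0,0],
])

```text
t: 11.15
tool_pos: [536.4, 95.3, 212.2]
eef_rot: [3.141, 0.002, 0.294]
contact_force: [-4.0, -2.0, 0.4]
gripper_width: 0.7
gripper_force: 2.1
```

```bash
python3 -c "from h import *;st()"
```

```text
t 11.15 tcp loc [  5.  -31.4] [536.4  95.3 212.2] [3.141e+00 2.000e-03 2.940e-01] w 0.6648402096130555 [-4.  -2.   0.4]
```

>>> play_rows([
  [0.12,0.02,0,0],
  [0.12,0.02,0,0],
  [0.12,0,0,0],
  [0.12,0,0,0],
  [0.12,0,0,0],
])

```text
t: 11.57
tool_pos: [551.9, 99.8, 212.7]
eef_rot: [-3.141, -0.0, 0.294]
contact_force: [-2.2, 1.0, -1.9]
gripper_width: 0.7
gripper_force: 1.2
```

>>> play_rows([
  [0.1,0,0,0],
  [0.1,0,0,0],
])

```text
t: 11.73
tool_pos: [556.9, 101.3, 213.0]
eef_rot: [-3.141, -0.001, 0.294]
contact_force: [-0.8, -0.7, -0.8]
gripper_width: 0.2
gripper_force: 0.9
```

>>> play_rows([
  [0.08,0,0,0],
  [0,0,0,0],
])

```text
t: 11.9
tool_pos: [558.4, 101.7, 212.7]
eef_rot: [-3.141, -0.0, 0.294]
contact_force: [-3.7, -0.1, -0.4]
gripper_width: 0.4
gripper_force: 1.3
```

```bash
python3 -c "from h import *;st()"
```

```text
t 11.9 tcp loc [ 27.9 -31.8] [558.4 101.7 212.7] [-3.141 -0.     0.294] w 0.41749061952987737 [-3.7 -0.1 -0.4]
```

Still moving; go gently until the stop is felt.

>>> play_rows([
  [0.08,0,0,0],
  [0,0,0,0],
])

```text
t: 12.07
tool_pos: [559.7, 101.9, 212.5]
eef_rot: [-3.141, 0.001, 0.294]
contact_force: [-4.7, -0.8, -0.8]
gripper_width: 0.6
gripper_force: 2.2
```

>>> play_rows([
  [0.06,0,0,0],
  [0,0,0,0],
])

```text
t: 12.23
tool_pos: [560.6, 102.2, 212.3]
eef_rot: [-3.142, 0.002, 0.294]
contact_force: [-6.4, -0.7, -0.5]
gripper_width: 0.6
gripper_force: 2.8
```

>>> play_rows([
  [0.06,0,0,0],
  [0,0,0,0],
])

```text
t: 12.4
tool_pos: [561.5, 102.5, 212.1]
eef_rot: [-3.142, 0.003, 0.294]
contact_force: [-6.3, -1.9, 0.1]
gripper_width: 0.3
gripper_force: 3.4
```

>>> play_rows([
  [-0.5,0,0,0],
  [-0.9,0,0,0],
  [-0.9,0,0,0],
  [-0.9,0,0,0],
  [-0.4,0.9,0,0],
  [0,0.9,0,0],
  [0,0.9,0,0],
  [0,0.9,0,0],
  [0,0.9,0,0],
  [0,0.9,0,0],
  [0,0.9,0,0],
  [0,0.9,0,0],
  [0,0.9,0,0],
  [0,0,0,0],
])

```text
t: 13.57
tool_pos: [537.6, -122.7, 213.4]
eef_rot: [3.138, -0.003, 0.287]
contact_force: [0.3, -0.4, -0.1]
gripper_width: 0.5
gripper_force: 0.0
```

Run:
```python
from h import *
st();k=knob();l=loc(k);print(k,l,np.arcsin(l[0]/200))
a=snapshot('side')[130:330,180:440,::-1];b=snapshot('top')[130:330,150:410,::-1]
cv2.imwrite('pics/end.png',cv2.resize(np.hstack([a,b]),None,fx=1.5,fy=1.5))
```

```text
t 13.5667 tcp loc [ -57.5 -240.3] [ 537.6 -122.7  213.4] [ 3.138e+00 -3.000e-03  2.870e-01] w 0.4570079760023943 [ 0.3 -0.4 -0.1]
(array([262, 196,  13,  18, 194], dtype=int32), array([268. , 204.5])) (array([267, 177,  18,  25, 354], dtype=int32), array([275.5, 189. ]))
[585.54569531 110.09957473 220.17279362] [ 56.35167489 -31.6594269 ] 0.2856262397878408
```

View pics/end.png

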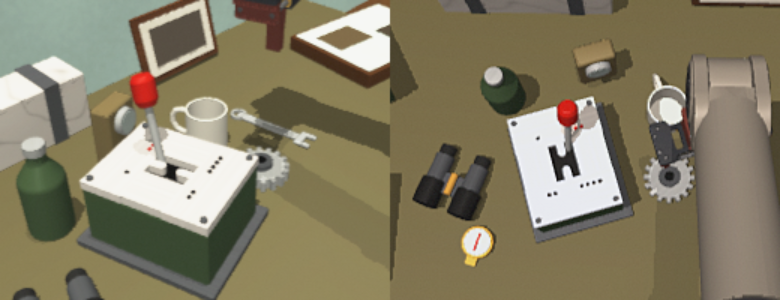

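The lever reads fully forward to within about 1 mm. I'll press it gently once more to confirm it is against the stop.

>>> play_rows([
  [0,-0.9,0,-0.1],
  [0,-0.9,0,0],
  [0,-0.9,0,0],
  [0,-0.9,0,0],
  [0,-0.9,0,0],
  [0,-0.9,0,0],
  [0,-0.9,0,0],
  [0,-0.9,0,0],
  [0,-0.9,0,0],
  [0,-0.2,0,0],
  [0.8,0,0,0],
  [0.8,0,0,0],
  [0.8,0,0,0],
  [0.5,0,0,0],
  [0.2,0,0,0],
  [0,0,0,0],
])

```text
t: 15.1
tool_pos: [548.1, 104.7, 212.5]
eef_rot: [-3.141, -0.0, 0.305]
contact_force: [1.0, -0.3, -0.3]
gripper_width: 0.1
gripper_force: 0.0
```

```bash
python3 -c "from h import *;st()"
```

```text
t 15.1 tcp loc [ 19.  -25.9] [548.1 104.7 212.5] [-3.141 -0.     0.305] w 0.09397299150906951 [ 1.  -0.3 -0.3]
```

>>> play_rows([
  [0.12,0.12,0,0],
  [0.12,0.12,0,0],
  [0.12,0,0,0],
  [0.08,0,0,0],
  [0,0,0,0],
])

```text
t: 15.52
tool_pos: [558.9, 100.7, 212.2]
eef_rot: [3.141, 0.003, 0.303]
contact_force: [-3.1, -2.5, -0.4]
gripper_width: 0.4
gripper_force: 1.8
```

>>> play_rows([
  [0.08,0,0,0],
  [0,0,0,0],
])

```text
t: 15.68
tool_pos: [560.3, 101.2, 212.0]
eef_rot: [3.141, 0.004, 0.303]
contact_force: [-4.0, -3.1, -0.0]
gripper_width: 0.9
gripper_force: 2.5
```

>>> play_rows([
  [0.08,0,0,0],
  [0,0,0,0],
])

```text
t: 15.85
tool_pos: [561.6, 101.6, 211.7]
eef_rot: [3.141, 0.005, 0.303]
contact_force: [-6.8, -3.9, 0.9]
gripper_width: 0.4
gripper_force: 3.3
```

>>> play_rows([
  [-0.5,0,0,0],
  [-0.9,0,0,0],
  [-0.9,0,0,0],
  [-0.9,0,0,0],
  [-0.4,0.9,0,0],
  [0,0.9,0,0],
  [0,0.9,0,0],
  [0,0.9,0,0],
  [0,0.9,0,0],
  [0,0.9,0,0],
  [0,0.9,0,0],
  [0,0.9,0,0],
  [0,0.9,0,0],
  [0,0,0,0],
  [0,0,0,0],
])

```text
t: 17.1
tool_pos: [538.9, -118.1, 212.8]
eef_rot: [3.141, -0.001, 0.302]
contact_force: [0.1, 0.0, -0.2]
gripper_width: 0.3
gripper_force: 0.0
```

Run:
```python
from h import *
st();k=knob();l=loc(k);print(k,l,np.arctan(l[0]/(k[2]-30)))
sign_off()
```

```text
t 17.1 tcp loc [ -55.  -236.3] [ 538.9 -118.1  212.8] [ 3.141e+00 -1.000e-03  3.020e-01] w 0.29813230283313163 [ 0.1  0.  -0.2]
(array([262, 196,  13,  18, 194], dtype=int32), array([268. , 204.5])) (array([267, 177,  18,  25, 355], dtype=int32), array([275.5, 189. ]))
[585.54569531 110.09957473 220.17279362] [ 56.35167489 -31.6594269 ] 0.28807565533587354
the job is handed in; nothing more can be done
```

The lever is in third gear against its forward stop (measured lean about 0.288 of 0.29 rad), the arm is clear of it, none of the exhibits was touched as far as the pictures and forces show, and I handed the job in at about 17 s.

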